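Make up two tasting kits in the sample library

ROBOT

A 6-joint arm with a two-finger parallel gripper is mounted at the origin on the work surface. World frame = base frame: x ahead of the robot, y to its left, z up, the work surface at z = 0. Lengths are in m, angles in rad, forces in N, time in s.
With the tool pointing down it reaches from about 0.3 to 0.85 m from the base axis. Payload 4.2 kg.
Tool frame: the origin (TCP) lies between the finger pads; the fingertips stand 8 mm ahead of it and the grasp point (between the pads) lies 11 mm behind it; z points along the fingers, y is the direction in which the jaws open and shut (so a half turn about z gives the same grasp; the last joint's range is limited). The gripper opens to 91 mm and grips with 3 to 60 N. Pads are 32 mm wide; open, the fingers measure 118 mm over their backs; the gripper's body (76 mm by 178 mm) begins 60 mm behind the grasp point.
Start: joints at [1.249, 0.32, 1.565, -0, 1.257, -0.02], TCP at [0.171, 0.549, 0.2] pointing down, gripper open.
Joint ranges: [-3.11, 3.11], [-0.84, 2.01], [0.21, 2.61], [-1.34, 4.49], [0.05, 2.63], [-2.56, 2.56]. Speed limits (rad/s): [2.57, 2.57, 3.14, 3.14, 3.14, 3.14].

INTERFACE

Orientations are given as a unit quaternion [x, y, z, w].
In Python, from bench import sense, imaging, order gives the robot as it stands.
- The arm moves only by the tool play_rows, never from a script. Its argument "motion" is a list of rows, each an object with "slide": the shift along the tool's x, y, z in m, a list of three; "rotation": the turn, a rotation vector about the tool's x, y, z in rad, a list of three; "hand": the gripper command: -1 is fully open, 1 is shut, values between are in proportion. In form: [{"slide": [tx, ty, tz], "rotation": [wx, wy, wz], "hand": hand}, ...]. A call has 1 to 5 rows; each row shifts and turns the commanded pose from where the row before left it, along the tool's axes as they then stand; what a row does not reach is not made up. A row lasts 1/10 s, in which the tool goes at most 50 mm and 8.59 degrees, less where a joint would pass 70% of its speed; a pose out of reach is approached as far as the arm can. A call with a gripper value outside its range is refused whole. The fingers move at their own pace and stop on an object; "grip_force" is the grip in N (left out, the last holds). Time passes only in rows, so rows that do not move let the fingers close. It gives the time, the measured TCP pose, the force and the opening at its end, in the units of the state.
- sense(): the state, without advancing time (a new reading comes with each control period).
- imaging.capture(name): name is "scene" or "top" or "wrist"; returns (picture, depth): 400x640x3 uint8, red, green, blue; 400x640 float32, m along the optical axis (not along the pixel's ray), 0 where there is no reading.
- imaging.camera_params(name): a dict with "K" (3x3 intrinsics, pixels), "R" (3x3) and "t" (3): a world point X has camera coordinates R X + t. Camera axes: x right, y down, z forward; pixel columns grow to the right and rows downward; lengths in m; the calibration is good to about 2 mm. A picture is of the moment at which its call begins: read the wrist's pose just before it. camera_params takes no time and is no camera call; for the wrist camera it gives the pose at the moment of the call.
- order.close_job(): hands the job in, once; it reports no verdict.
The state is a dict: "clock": time; "q": joint angles; "joint_vel": joint speeds; "joint_torque": joint torques, N m; "position": TCP position; "ee_rot": TCP orientation; "force": force on the tool from outside, world axes, zero at the start; "ft_torque": the same for the moment, N m; "opening": opening from 0.0 (shut) to 1.0 (fully open).
Only numpy, scipy, OpenCV 4.12 (cv2) and the standard library are available. Lean on these libraries where they do the work, as an engineer would, in place of code of your own. Each camera call takes 0.05 s, during which the arm holds its last target. There are 200 camera calls.

TASK

Make up the two tasting kits, each piece standing upright in its own compartment: in the dark tray put the flat amber flask at the brass-tab end, the copper measure in the middle and the green bottle at the far end; in the pale tray put the red-capped yellow bottle at the brass-tab end and the blue cup at the other end. Set the pieces down gently rather than dropping them, and leave the white-capped amber bottle where it stands.

Things in the scene. Friction and masses are not known exactly. Their poses are not given: they have to be found in the camera images.
- flask_center (a point): Flat amber-brown flask with a black cap, standing: rectangular body 30 mm (its x) by 46 mm (its y), straight-sided up to 56 mm, then a round neck and cap 23 mm across, 80 mm tall in all, about 110 g. The point is its centre, 40 mm above its underside; z up.
- measure_center (a point): Copper measuring cup, open at the top, straight-sided, 42 mm in diameter, 60 mm tall, wall 3 mm, about 90 g, standing. The point is its centre, 30 mm above its underside; z up its axis.
- green_bottle_center (a point): Round green glass sample bottle, upright, straight-sided up to 53 mm, 36 mm in diameter, 80 mm tall in all, about 100 g, with a narrow neck and a black cap 23 mm across, white paper label round the body. The point is its centre, 40 mm above its underside; z up its axis.
- yellow_bottle_center (a point): Round yellow glass sample bottle, upright, straight-sided up to 53 mm, 36 mm in diameter, 80 mm tall in all, about 100 g, with a narrow neck and a red cap 23 mm across, white paper label round the body. The point is its centre, 40 mm above its underside; z up its axis.
- cup_center (a point): Blue ceramic tasting cup, open at the top, no handle, straight-sided, 52 mm in diameter, 60 mm tall, wall 4 mm, about 120 g, standing. The point is its centre, 30 mm above its underside; z up its axis.
- spare_bottle_center (a point): Round amber glass sample bottle that belongs to neither kit and stays where it is (loose): upright, straight-sided up to 53 mm, 36 mm in diameter, 80 mm tall in all, about 100 g, with a narrow neck and a white cap 23 mm across, white paper label round the body. The point is its centre, 40 mm above its underside; z up its axis.
- dark_tray: Dark wooden tray with three compartments in a row, grey felt floor. Fixed. Origin: centre of its underside, at counter level; x along the row towards the end with a brass tab (sticks out 18 mm at rim height, 46 mm wide), z up. Outside 218 x 76 mm; rim and partitions 14 mm high, 5 mm thick; floor 5 mm above the counter; compartments 66 x 66 mm inside, centred at x = +71 mm (tab end), 0, -71 mm, y = 0.
- pale_tray: Pale plywood tray with two compartments in a row, grey felt floor. Fixed. Origin: centre of its underside, at counter level; x along the row towards the end with a brass tab (sticks out 18 mm at rim height, 46 mm wide), z up. Outside 147 x 76 mm; rim and partitions 14 mm high, 5 mm thick; floor 5 mm above the counter; compartments 66 x 66 mm inside, centred at x = +35.5 mm (tab end), -35.5 mm, y = 0.

How it is judged:
By the outcome, as a careful person would: the job done as asked, in the order asked, and still so for the second after the job is handed in, with the robot touching nothing.
It also fails if it takes over 112 s, if anything falls off the work surface, if the arm or the gripper's body presses on something with over 40 N, if the wrist force passes 120 N, or if a joint passes its speed limit or range.

## Working session

There is one attempt and no reset: what is moved stays moved. The work goes in short steps, Python scripts to look and compute and a tool call to move; the robot and the scene stay as the last step left them, time stands still between calls to the robot, and variables do not carry over. Pictures are saved under pics/ and viewed, about 12 in all and at most 16, crops included, and the job is handed in when it is done.

Besides the shell and the picture viewer there is one more tool, called after ">>>" in YAML: its name, and indented under it one key for each argument. play_rows: Moves the arm, as the interface text tells. Its arguments: {"type":"object","properties":{"motion":{"type":"array"},"grip_force":{"type":"number"}},"required":["motion"]}

```bash
mkdir -p pics; ls
python3 - <<'E'
from bench import sense, imaging
import cv2,numpy as np
s=sense();print(s)
for n in ["scene","top"]:
    p,d=imaging.capture(n);cv2.imwrite(f"pics/{n}0.png",p[:,:,::-1]);np.savez(f"pics/{n}0.npz",p=p,d=d)
    c=imaging.camera_params(n);print(n,c)
    np.savez(f"pics/{n}0.npz",p=p,d=d,**c)
E
```

```text
pics
{'clock': 0.0, 'q': array([ 1.24901723e+00,  3.20278982e-01,  1.56567523e+00, -3.52036658e-05,
        1.25738491e+00, -1.99878354e-02]), 'joint_vel': array([-0.00017251,  0.00041911,  0.00059585, -0.00050709,  0.00023867,
       -0.00011518]), 'joint_torque': array([ 4.66742895e-04, -4.12448502e+01, -2.31971258e+01,  7.26745580e-02,
        4.58617788e-02, -1.43189372e-04]), 'position': array([0.17074466, 0.54851133, 0.19932919]), 'ee_rot': array([ 1.50318209e-01,  9.88637281e-01, -8.63361716e-04, -1.32000200e-04]), 'force': array([ 0.03603514,  0.48708773, -0.62803922]), 'ft_torque': array([-0.06685231,  0.02850496, -0.051202  ]), 'opening': 0.9980675681544219}
scene {'K': array([[432.31535453,   0.        , 320.96313726],
       [  0.        , 432.31535453, 192.20640064],
       [  0.        ,   0.        ,   1.        ]]), 'R': array([[-0.52679167,  0.84972426,  0.02142937],
       [ 0.48357635,  0.32033906, -0.81457768],
       [-0.69903108, -0.41875   , -0.5796585 ]]), 't': array([ 0.27079447, -0.24012495,  1.56022384])}
top {'K': array([[367.29938709,   0.        , 319.30794821],
       [  0.        , 367.29938709, 199.33999118],
       [  0.        ,   0.        ,   1.        ]]), 'R': array([[-0.01148431, -0.99991917, -0.00545524],
       [-0.99475961,  0.01197901, -0.10153731],
       [ 0.10159445,  0.00426056, -0.99481677]]), 't': array([-3.33386830e-05,  5.70107449e-01,  8.44726717e-01])}
```

View pics/top0.png

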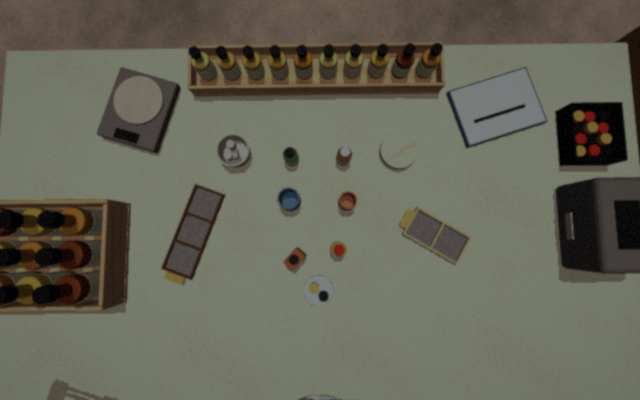

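View pics/scene0.png

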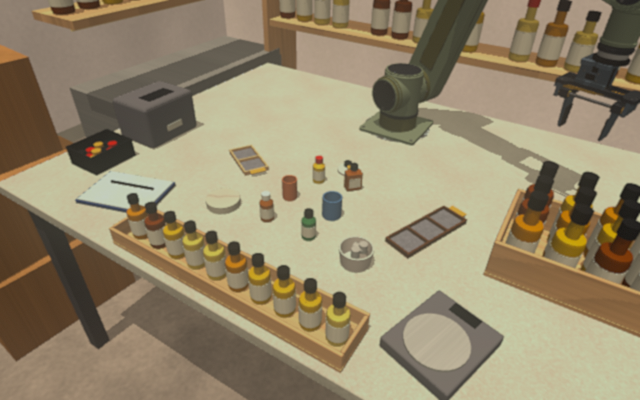

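```bash
cat > h.py <<'E'
import numpy as np,cv2
def load(f): return np.load(f)
def ray(c,uv,z):
    uv=np.atleast_2d(uv).astype(float)
    K,R,t=c["K"],c["R"],c["t"]; C=-R.T@t
    d=(R.T@np.linalg.inv(K)@np.c_[uv,np.ones(len(uv))].T).T
    return C+d*((z-C[2])/d[:,2])[:,None]
def cloud(c,d):
    v,u=np.mgrid[:d.shape[0],:d.shape[1]]
    P=np.stack([(u-c["K"][0,2])/c["K"][0,0]*d,(v-c["K"][1,2])/c["K"][1,1]*d,d],-1)
    return (P-c["t"])@c["R"]
E
python3 - <<'E'
from h import *
c=load("pics/top0.npz");p=c["p"];d=c["d"];W=cloud(c,d)
print("table z",np.median(W[150:300,120:500,2]), (d==0).sum())
names=dict(green=(290,156),spare=(344,155),cup=(289,200),meas=(347,201),flask=(294,259),yellow=(339,250))
for n,(u,v) in names.items():
    zz=W[v-14:v+14,u-14:u+14,2]; m=zz>0.03
    P=W[v-14:v+14,u-14:u+14][m]; zt=np.percentile(P[:,2],95)
    T=P[P[:,2]>zt-0.008]
    vv,uu=np.nonzero(m&(zz>zt-0.008)); uv=np.c_[uu+u-14,vv+v-14]
    H=0.06 if n in("cup","meas") else .08
    r=cv2.minEnclosingCircle(uv.astype(np.float32))
    print(n,"ztop",zt.round(4),"n",len(T),"depthmean",T.mean(0).round(4),"raymean",ray(c,uv.mean(0),H)[0].round(4),"circ",ray(c,r[0],H)[0].round(4),r[1])
for n,(u0,u1,v0,v1) in dict(dark=(155,230,178,292),pale=(395,475,200,268)).items():
    sub=W[v0:v1,u0:u1]; m=((sub[...,2]>0.009)&(sub[...,2]<0.025)).astype(np.uint8)
    print(n,m.sum(), np.median(sub[...,2][m>0]) if m.any() else None)
    cv2.imwrite(f"pics/{n}m.png",m*255)
im=cv2.resize(p[125:300,150:480,::-1],None,fx=2.4,fy=2.4,interpolation=cv2.INTER_CUBIC)
im=cv2.convertScaleAbs(im,alpha=1.6)
cv2.imwrite("pics/crop.png",im)
E
```

```text
table z -0.00041460408771753707 1014
green ztop 0.0808 n 80 depthmean [0.6718 0.0596 0.0892] raymean [0.6735 0.0601 0.08  ] circ [0.6632 0.0538 0.08  ] 10.404426574707031
spare ztop 0.0809 n 83 depthmean [ 0.6665 -0.0643  0.1086] raymean [ 0.6725 -0.0661  0.08  ] circ [ 0.6596 -0.0632  0.08  ] 10.952998161315918
cup ztop 0.0617 n 120 depthmean [0.5687 0.0628 0.0795] raymean [0.5706 0.0646 0.06  ] circ [0.5698 0.0736 0.06  ] 14.974751472473145
meas ztop 0.061 n 76 depthmean [ 0.5642 -0.0702  0.0809] raymean [ 0.5658 -0.0718  0.06  ] circ [ 0.5623 -0.0714  0.06  ] 10.111974716186523
flask ztop 0.0804 n 86 depthmean [0.4339 0.0495 0.1075] raymean [0.4324 0.0517 0.08  ] circ [0.4368 0.0613 0.08  ] 10.259242057800293
yellow ztop 0.0813 n 89 depthmean [ 0.4552 -0.0462  0.1431] raymean [ 0.453  -0.0487  0.08  ] circ [ 0.4542 -0.0437  0.08  ] 14.151071548461914
dark 883 0.013017685635689589
pale 639 0.012965739967350863
```

View pics/crop.png

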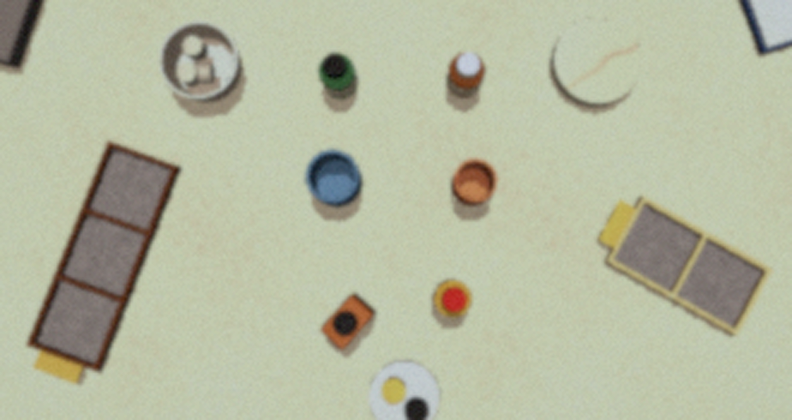

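Run:
```python
from h import *
c=load("pics/top0.npz");p=c["p"];d=c["d"];W=cloud(c,d);Z=np.where(d>0,W[...,2],0); Z[Z>.1]=0
hsv=cv2.cvtColor(p,cv2.COLOR_RGB2HSV)
names=dict(green=(290,156),spare=(344,155),cup=(289,200),meas=(347,201),flask=(294,259),yellow=(339,250))
for n,(u,v) in names.items():
    cupk=n in("cup","meas"); H=0.06 if cupk else .08
    zz=Z[v-14:v+14,u-14:u+14]
    m=(zz>H-.008)&(zz<H+.008)
    if cupk:
        m=cv2.convexHull(np.argwhere(m)[:,::-1].astype(np.float32).reshape(-1,1,2)); M=cv2.moments(m); ctr=(M["m10"]/M["m00"],M["m01"]/M["m00"]); a=M["m00"]
    else: vv,uu=np.nonzero(m); ctr=(uu.mean(),vv.mean()); a=m.sum()
    print(n,ray(c,np.array(ctr)+[u-14,v-14],H)[0].round(4),"area",a)
u,v=294,259
sub=Z[v-16:v+16,u-16:u+16]; m=((sub>.048)).astype(np.uint8)
ys,xs=np.nonzero(m); P=ray(c,np.c_[xs+u-16,ys+v-16],.056)[:,:2]
r=cv2.minAreaRect(P.astype(np.float32)*1000);print("flask rect mm",r)
bp=cv2.boxPoints(r);print(bp.round(1))
# felt
felt=((hsv[...,1]<60)&(hsv[...,2]>40)&(hsv[...,2]<140)&(abs(Z-.004)<.006)).astype(np.uint8)
felt=cv2.morphologyEx(felt,cv2.MORPH_OPEN,np.ones((3,3)))
for n,(u0,u1,v0,v1) in dict(dark=(155,230,178,292),pale=(395,475,200,268)).items():
    s=felt[v0:v1,u0:u1];k,l,st,ce=cv2.connectedComponentsWithStats(s)
    for i in range(1,k):
        if st[i,4]>60:
            ys,xs=np.nonzero(l==i);P=ray(c,np.c_[xs+u0,ys+v0],.005)[:,:2]
            rr=cv2.minAreaRect(P.astype(np.float32)*1000)
            print(n,st[i,4],ce[i]+[u0,v0],ray(c,ce[i]+[u0,v0],.006)[0].round(4),"rect",rr)
    brass=((hsv[...,0]>18)&(hsv[...,0]<32)&(hsv[...,1]>120)&(hsv[...,2]>110))[v0:v1,u0:u1]
    ys,xs=np.nonzero(brass);print("brass",len(xs),ray(c,[xs.mean()+u0,ys.mean()+v0],.014)[0])
```

```text
green [0.6736 0.0603 0.08  ] area 82
spare [ 0.6732 -0.0662  0.08  ] area 80
cup [0.5704 0.0645 0.06  ] area 375.0
meas [ 0.5651 -0.0719  0.06  ] area 237.5
flask [0.4323 0.0516 0.08  ] area 83
yellow [ 0.453  -0.0492  0.08  ] area 82
flask rect mm ((432.45660400390625, 51.441566467285156), (29.70696449279785, 45.95945739746094), 47.53293228149414)
[[405.5  56. ]
 [439.4  25. ]
 [459.4  46.9]
 [425.5  77.9]]
dark 125 [158.92 189.64] [0.6011 0.3867 0.006 ] rect ((603.2852783203125, 382.1042175292969), (55.017032623291016, 29.519990921020508), 1.9490407705307007)
dark 235 [182.22553191 188.60851064] [0.6029 0.3295 0.006 ] rect ((608.800537109375, 328.2033386230469), (69.48050689697266, 62.3072395324707), 50.04875564575195)
dark 63 [226.12698413 192.12698413] [0.5929 0.2215 0.006 ] rect ((593.2242431640625, 223.2599334716797), (29.595069885253906, 17.204191207885742), 0.7740325331687927)
dark 684 [203.64766082 203.33333333] [0.566  0.2761 0.006 ] rect ((566.2030029296875, 276.13800048828125), (64.06255340576172, 65.11056518554688), 69.02531433105469)
dark 84 [174.73809524 197.10714286] 
[... 1167 characters left out ...]
[423.29130435 227.77101449] [ 0.5003 -0.2574  0.006 ] rect ((500.2674865722656, -257.7779235839844), (63.93819046020508, 64.15923309326172), 59.57560729980469)
pale 80 [465.1375 225.825 ] [ 0.5038 -0.3586  0.006 ] rect ((504.3352355957031, -360.60009765625), (23.39948272705078, 37.02040481567383), 25.415203094482422)
pale 693 [449.41125541 242.60606061] [ 0.4639 -0.3187  0.006 ] rect ((463.8311767578125, -319.1336975097656), (63.20973587036133, 63.94505310058594), 59.405635833740234)
pale 169 [429.01775148 259.75739645] [ 0.4236 -0.268   0.006 ] rect ((422.34844970703125, -269.7723388671875), (33.18716049194336, 49.48046875), 5.003576755523682)
brass 118 [ 0.52389368 -0.21635114  0.014     ]
```

```bash
cat > plan.py <<'E'
import sys,json,numpy as np
from scipy.spatial.transform import Rotation as Rn
from bench import sense
# legs: x y z yaw(deg of tool y) hand vmax(mm/row) ; plans straight legs from the measured pose, tool kept pointing down
def down(a): # tool y at angle a, z down
    a=np.radians(a); y=[np.cos(a),np.sin(a),0]; z=[0,0,-1]
    return Rn.from_matrix(np.c_[np.cross(y,z),y,z])
def plan(legs):
    s=sense(); p=np.array(s["position"]); R=Rn.from_quat(s["ee_rot"]); rows=[]
    for (x,y,z,a,h,v) in legs:
        T=np.array([x,y,z]); G=down(a); G2=G*Rn.from_euler("z",180,degrees=True)
        if (R.inv()*G2).magnitude()<(R.inv()*G).magnitude(): G=G2
        n=int(max(np.ceil(np.linalg.norm(T-p)*1000/v),np.ceil((R.inv()*G).magnitude()/.145),1)); d0=T-p; w0=(R.inv()*G).as_rotvec(); 
        for i in range(n):
            k=n-i; sl=(R.inv().apply((T-p)/k)).round(4); w=((R.inv()*G).as_rotvec()/k).round(3)
            rows.append(dict(slide=[float(q)+0 for q in sl],rotation=[float(q)+0 for q in w],hand=h))
            p=p+R.apply(sl); R=R*Rn.from_rotvec(w)
    for i in range(0,len(rows),5): print(json.dumps(rows[i:i+5]))
def st():
    s=sense(); R=Rn.from_quat(s["ee_rot"]).as_matrix(); print("t",round(s["clock"],2),"p",s["position"].round(4),"yaw",np.degrees(np.arctan2(R[1,1],R[0,1])).round(1),"z",R[:,2].round(3),"F",s["force"].round(1),"open_mm",round(s["opening"]*91,1),"q",s["q"].round(2))
if __name__=="__main__": st(); plan(json.loads(sys.argv[1]))
E
python3 - <<'E'
from h import *
c=load("pics/top0.npz");d=c["d"];Z=np.where(d>0,cloud(c,d)[...,2],0)
for n,(u0,u1,v0,v1) in dict(plate=(300,336,272,306),box=(0,130,195,315),bowl=(215,252,130,170),rhs=(375,420,130,170)).items(): 
    print(n,np.percentile(Z[v0:v1,u0:u1],[50,95,99.5]).round(3))
E
python3 plan.py '[[0.4323,0.0516,0.14,47.6,-0.3,48],[0.4323,0.0516,0.025,47.6,-0.3,30]]'
```

```text
plate [0.006 0.02  0.023]
box [0.1   0.209 0.211]
bowl [0.005 0.05  0.052]
rhs [0.019 0.023 0.025]
t 0.1 p [0.1708 0.5486 0.1994] yaw 72.7 z [-0.    -0.001 -1.   ] F [ 1.4 -0.1  0.4] open_mm 90.8 q [ 1.25  0.32  1.57 -0.    1.26 -0.02]
[{"slide": [-0.0331, -0.0331, 0.005], "rotation": [0.0, 0.0, 0.037], "hand": -0.3}, {"slide": [-0.0343, -0.0318, 0.005], "rotation": [0.0, 0.0, 0.036], "hand": -0.3}, {"slide": [-0.0354, -0.0306, 0.005], "rotation": [0.0, 0.0, 0.037], "hand": -0.3}, {"slide": [-0.0366, -0.0292, 0.005], "rotation": [0.0, 0.0, 0.036], "hand": -0.3}, {"slide": [-0.0376, -0.0279, 0.005], "rotation": [0.0, 0.0, 0.037], "hand": -0.3}]
[{"slide": [-0.0386, -0.0265, 0.005], "rotation": [0.0, 0.0, 0.036], "hand": -0.3}, {"slide": [-0.0395, -0.0251, 0.005], "rotation": [0.0, 0.0, 0.037], "hand": -0.3}, {"slide": [-0.0404, -0.0236, 0.005], "rotation": [0.0, 0.0, 0.036], "hand": -0.3}, {"slide": [-0.0412, -0.0221, 0.005], "rotation": [0.0, 0.0, 0.037], "hand": -0.3}, {"slide": [-0.042, -0.0206, 0.005], "rotation": [0.0, 0.0, 0.036], "hand": -0.3}]
[{"slide": [-0.0427, -0.019, 0.005], "rotation": [-0.001, 0.0, 0.037], "hand": -0.3}, {"slide": [-0.0435, -0.0174, 0.005], "rotation": [0.0, 0.001, 0.036], "hand": -0.3}, {"slide": [0.0, 0.0, 0.0288], "rotation": [0.0, 0.0, 0.0], "hand": -0.3}, {"slide": [0.0, 0.0, 0.0287], "rotation": [0.0, 0.0, 0.0], "hand": -0.3}, {"slide": [0.0, 0.0, 0.0288], "rotation": [0.0, 0.0, 0.0], "hand": -0.3}]
[{"slide": [0.0, 0.0, 0.0287], "rotation": [0.0, 0.0, 0.0], "hand": -0.3}]
```

```bash
cat > go.py <<'E'
# go.py x y z yaw : total turn (about tool z), then total slide in the turned frame
import sys
from plan import *
x,y,z,a=map(float,sys.argv[1:5]); st(); s=sense(); R=Rn.from_quat(s["ee_rot"]); G=down(a)
G2=G*Rn.from_euler("z",180,degrees=True)
w=min([(R.inv()*g).as_rotvec() for g in (G,G2)],key=np.linalg.norm); H=R*Rn.from_rotvec(w)
print("turn",w.round(4),"slide",H.inv().apply(np.array([x,y,z])-s["position"]).round(4))
E
python3 go.py .4323 .0516 .14 47.6; python3 go.py 0.4328 0.3265 .14 69.3
```

```text
t 0.1 p [0.1708 0.5486 0.1994] yaw 72.7 z [-0.    -0.001 -1.   ] F [ 1.4 -0.1  0.4] open_mm 90.8 q [ 1.25  0.32  1.57 -0.    1.26 -0.02]
turn [-1.500e-03  3.000e-04  4.382e-01] slide [-0.5282 -0.1907  0.0594]
t 0.1 p [0.1708 0.5486 0.1994] yaw 72.7 z [-0.    -0.001 -1.   ] F [ 1.4 -0.1  0.4] open_mm 90.8 q [ 1.25  0.32  1.57 -0.    1.26 -0.02]
turn [-0.0015  0.      0.0595] slide [-0.3236 -0.1151  0.0594]
```

>>> play_rows:
  motion:
    - {"slide":[0,0,0],"rotation":[0,0,0.146],"hand":-0.3}
    - {"slide":[0,0,0],"rotation":[0,0,0.146],"hand":-0.3}
    - {"slide":[0,0,0],"rotation":[0,0,0.146],"hand":-0.3}
    - {"slide":[-0.022,-0.008,0],"rotation":[0,0,0],"hand":-0.3}
    - {"slide":[-0.044,-0.016,0],"rotation":[0,0,0],"hand":-0.3}
  grip_force: 20

```text
clock: 0.6
position: [0.203, 0.4879, 0.1993]
ee_rot: [0.36, 0.933, 0.0, -0.0]
force: [1.0, -0.3, 0.2]
opening: 0.653
```

>>> play_rows:
  motion:
    - {"slide":[-0.044,-0.016,0.005],"rotation":[0,0,0],"hand":-0.3}
    - {"slide":[-0.044,-0.016,0.005],"rotation":[0,0,0],"hand":-0.3}
    - {"slide":[-0.044,-0.016,0.005],"rotation":[0,0,0],"hand":-0.3}
    - {"slide":[-0.044,-0.016,0.005],"rotation":[0,0,0],"hand":-0.3}
    - {"slide":[-0.044,-0.016,0.005],"rotation":[0,0,0],"hand":-0.3}

```text
clock: 1.1
position: [0.3123, 0.2776, 0.1748]
ee_rot: [0.361, 0.932, -0.0, 0.0]
force: [0.3, 0.1, 0.2]
opening: 0.652
```

>>> play_rows:
  motion:
    - {"slide":[-0.044,-0.016,0.005],"rotation":[0,0,0],"hand":-0.3}
    - {"slide":[-0.044,-0.016,0.01],"rotation":[0,0,0],"hand":-0.3}
    - {"slide":[-0.044,-0.016,0.01],"rotation":[0,0,0],"hand":-0.3}
    - {"slide":[-0.044,-0.016,0.01],"rotation":[0,0,0],"hand":-0.3}
    - {"slide":[-0.044,-0.016,0],"rotation":[0,0,0],"hand":-0.3}

```text
clock: 1.6
position: [0.4199, 0.07, 0.1389]
ee_rot: [0.362, 0.932, -0.001, -0.001]
force: [0.8, 0.0, -0.2]
opening: 0.65
```

>>> play_rows:
  motion:
    - {"slide":[-0.022,-0.007,0],"rotation":[0,0,0],"hand":-0.3}
    - {"slide":[0,0,0],"rotation":[0,0,0],"hand":-0.3}
    - {"slide":[0,0,0],"rotation":[0,0,0],"hand":-0.3}

```text
clock: 1.9
position: [0.4317, 0.052, 0.1398]
ee_rot: [0.362, 0.932, 0.0, -0.001]
force: [-0.1, 0.5, -0.1]
opening: 0.646
```

```bash
python3 go.py .4323 .0516 .025 47.6
python3 - <<'E'
from bench import imaging
import cv2
p,d=imaging.capture("wrist");cv2.imwrite("pics/w1.png",p[:,:,::-1])
E
```

```text
t 1.9 p [0.4317 0.052  0.1398] yaw 47.5 z [-0.001  0.001 -1.   ] F [-0.1  0.5 -0.1] open_mm 58.8 q [ 0.09  0.15  1.96  0.    1.03 -0.74]
turn [-0.0005 -0.0013 -0.0013] slide [-0.0007  0.0002  0.1148]
```

View pics/w1.png

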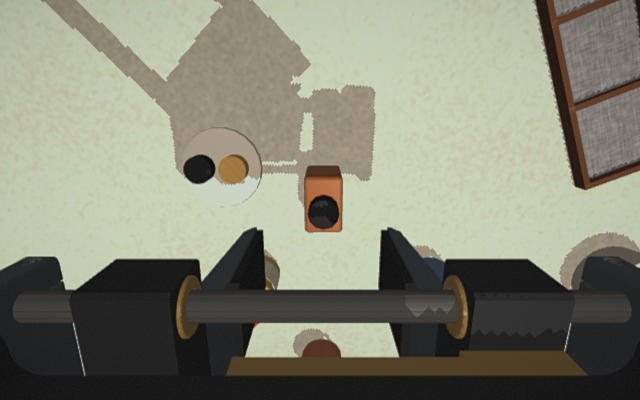

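>>> play_rows:
  motion:
    - {"slide":[0,0,0.02],"rotation":[0,0,0],"hand":-0.3}
    - {"slide":[0,0,0.035],"rotation":[0,0,0],"hand":-0.3}
    - {"slide":[0,0,0.035],"rotation":[0,0,0],"hand":-0.3}
    - {"slide":[0,0,0.025],"rotation":[0,0,0],"hand":-0.3}
    - {"slide":[0,0,0],"rotation":[0,0,0],"hand":-0.3}

```text
clock: 2.45
position: [0.4287, 0.053, 0.0227]
ee_rot: [0.36, 0.933, -0.002, -0.003]
force: [-0.5, 0.1, -0.1]
opening: 0.646
```

>>> play_rows:
  motion:
    - {"slide":[0,0,0],"rotation":[0,0,0],"hand":0.2}
    - {"slide":[0,0,0],"rotation":[0,0,0],"hand":0.4}
    - {"slide":[0,0,0],"rotation":[0,0,0],"hand":0.6}
    - {"slide":[0,0,0],"rotation":[0,0,0],"hand":0.6}
    - {"slide":[0,0,0],"rotation":[0,0,0],"hand":0.6}

```text
clock: 2.95
position: [0.4329, 0.0522, 0.0261]
ee_rot: [0.362, 0.932, 0.001, 0.001]
force: [-1.2, 0.8, 7.1]
opening: 0.327
```

```bash
python3 go.py 0.4328 0.3265 .09 69.3
```

```text
t 2.95 p [0.4329 0.0522 0.0261] yaw 47.6 z [ 0.002  0.001 -1.   ] F [-1.2  0.8  7.1] open_mm 29.8 q [ 0.09  0.31  2.11  0.    0.72 -0.74]
turn [ 0.0016  0.0016 -0.3788] slide [ 0.0971  0.2566 -0.0639]
```

>>> play_rows:
  motion:
    - {"slide":[0,0,-0.01],"rotation":[0,0,0],"hand":0.6}
    - {"slide":[0,0,-0.025],"rotation":[0,0,0],"hand":0.6}
    - {"slide":[0,0,-0.03],"rotation":[0,0,-0.126],"hand":0.6}
    - {"slide":[0,0,0],"rotation":[0,0,-0.126],"hand":0.6}
    - {"slide":[0,0,0],"rotation":[0,0,-0.127],"hand":0.6}

```text
clock: 3.45
position: [0.4326, 0.0519, 0.0916]
ee_rot: [0.177, 0.984, 0.0, 0.001]
force: [-0.3, 0.5, -1.4]
opening: 0.329
```

>>> play_rows:
  motion:
    - {"slide":[0.01,0.02,0],"rotation":[0,0,0],"hand":0.6}
    - {"slide":[0.015,0.04,0],"rotation":[0,0,0],"hand":0.6}
    - {"slide":[0.015,0.045,0],"rotation":[0,0,0],"hand":0.6}
    - {"slide":[0.015,0.045,0],"rotation":[0,0,0],"hand":0.6}
    - {"slide":[0.015,0.045,0],"rotation":[0,0,0],"hand":0.6}

```text
clock: 3.95
position: [0.4352, 0.2607, 0.0907]
ee_rot: [0.18, 0.984, -0.0, 0.0]
force: [1.3, 0.0, -0.7]
opening: 0.325
```

>>> play_rows:
  motion:
    - {"slide":[0.015,0.035,0],"rotation":[0,0,0],"hand":0.6}
    - {"slide":[0.012,0.027,0],"rotation":[0,0,0],"hand":0.6}
    - {"slide":[0,0,0],"rotation":[0,0,0],"hand":0.6}
    - {"slide":[0,0,0],"rotation":[0,0,0],"hand":0.6}

```text
clock: 4.35
position: [0.4316, 0.3265, 0.0901]
ee_rot: [0.179, 0.984, -0.001, -0.0]
force: [-0.8, -0.7, -1.6]
opening: 0.326
```

```bash
python3 go.py 0.4328 0.3265 .0315 69.3
python3 - <<'E'
from bench import imaging
import cv2
p,d=imaging.capture("wrist");cv2.imwrite("pics/w2.png",p[:,:,::-1])
E
```

```text
t 4.35 p [0.4316 0.3265 0.0901] yaw 69.4 z [-0.001 -0.001 -1.   ] F [-0.8 -0.7 -1.6] open_mm 29.7 q [ 0.63  0.36  1.8  -0.    0.98 -0.58]
turn [-0.0013 -0.0003  0.0019] slide [-0.0011  0.0004  0.0586]
```

View pics/w2.png

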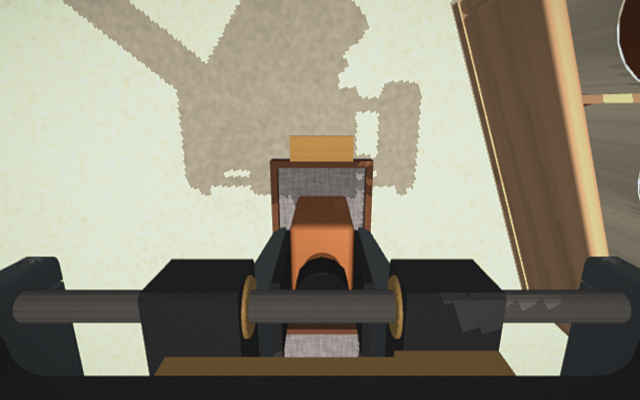

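>>> play_rows:
  motion:
    - {"slide":[-0.001,0,0.02],"rotation":[0,0,0],"hand":0.6}
    - {"slide":[0,0,0.02],"rotation":[0,0,0],"hand":0.6}
    - {"slide":[0,0,0.013],"rotation":[0,0,0],"hand":0.6}
    - {"slide":[0,0,0.004],"rotation":[0,0,0],"hand":0.6}
    - {"slide":[0,0,0.001],"rotation":[0,0,0],"hand":0.6}

```text
clock: 4.9
position: [0.433, 0.3252, 0.0321]
ee_rot: [0.18, 0.984, -0.0, -0.0]
force: [0.4, -0.1, -0.9]
opening: 0.327
```

>>> play_rows:
  motion:
    - {"slide":[0,0,0],"rotation":[0,0,0],"hand":0.6}
    - {"slide":[0,0,0],"rotation":[0,0,0],"hand":0.6}
    - {"slide":[0,0,0],"rotation":[0,0,0],"hand":0.6}

```text
clock: 5.2
position: [0.4335, 0.3266, 0.0329]
ee_rot: [0.179, 0.984, 0.001, 0.0]
force: [-0.3, -0.4, -1.0]
opening: 0.329
```

>>> play_rows:
  motion:
    - {"slide":[0,0,0.001],"rotation":[0,0,0],"hand":0.6}
    - {"slide":[0,0,0],"rotation":[0,0,0],"hand":0.6}
    - {"slide":[0,0,0.0005],"rotation":[0,0,0],"hand":0.6}
    - {"slide":[0,0,0],"rotation":[0,0,0],"hand":0.6}

```text
clock: 5.6
position: [0.433, 0.3265, 0.0312]
ee_rot: [0.179, 0.984, 0.0, 0.0]
force: [-1.7, -0.0, 3.3]
opening: 0.328
```

>>> play_rows:
  motion:
    - {"slide":[0,0,0.001],"rotation":[0,0,0],"hand":0.6}
    - {"slide":[0,0,0],"rotation":[0,0,0],"hand":0.6}

```text
clock: 5.8
position: [0.433, 0.3265, 0.0311]
ee_rot: [0.179, 0.984, 0.0, 0.0]
force: [-2.5, -2.2, 11.2]
opening: 0.33
```

>>> play_rows:
  motion:
    - {"slide":[0,0,-0.001],"rotation":[0,0,0],"hand":0.6}
    - {"slide":[0,0,0],"rotation":[0,0,0],"hand":0.3}
    - {"slide":[0,0,0],"rotation":[0,0,0],"hand":0.1}
    - {"slide":[0,0,0],"rotation":[0,0,0],"hand":-0.2}
    - {"slide":[0,0,0],"rotation":[0,0,0],"hand":-0.2}

```text
clock: 6.3
position: [0.433, 0.3264, 0.0304]
ee_rot: [0.179, 0.984, -0.0, -0.0]
force: [0.6, 0.2, -0.6]
opening: 0.581
```

>>> play_rows:
  motion:
    - {"slide":[0,0,0],"rotation":[0,0,0],"hand":-0.2}
    - {"slide":[0,0,-0.02],"rotation":[0,0,0],"hand":-0.2}
    - {"slide":[0,0,-0.04],"rotation":[0,0,0],"hand":-0.2}
    - {"slide":[0,0,-0.04],"rotation":[0,0,0],"hand":-0.2}
    - {"slide":[0,0,-0.01],"rotation":[0,0,0],"hand":-0.2}

```text
clock: 6.8
position: [0.4353, 0.328, 0.1452]
ee_rot: [0.179, 0.984, 0.003, 0.003]
force: [0.1, 0.5, 0.3]
opening: 0.599
```

```bash
python3 go.py .5651 -.0719 .14 69.3
```

```text
t 6.8 p [0.4353 0.328  0.1452] yaw 69.3 z [ 0.007  0.005 -1.   ] F [0.1 0.5 0.3] open_mm 54.5 q [ 0.62  0.31  1.73  0.    1.1  -0.59]
turn [0.0073 0.0047 0.0005] slide [-0.2628 -0.3282  0.0052]
```

>>> play_rows:
  motion:
    - {"slide":[-0.015,-0.018,0],"rotation":[0,0,0],"hand":-0.7}
    - {"slide":[-0.029,-0.036,0],"rotation":[0,0,0],"hand":-0.7}
    - {"slide":[-0.029,-0.036,0],"rotation":[0,0,0],"hand":-0.7}
    - {"slide":[-0.029,-0.036,0],"rotation":[0,0,0],"hand":-0.7}
    - {"slide":[-0.029,-0.036,0],"rotation":[0,0,0],"hand":-0.7}

```text
clock: 7.3
position: [0.4984, 0.1268, 0.1401]
ee_rot: [0.179, 0.984, -0.0, -0.0]
force: [1.0, 0.2, 0.1]
opening: 0.847
```

>>> play_rows:
  motion:
    - {"slide":[-0.029,-0.036,0],"rotation":[0,0,0],"hand":-0.7}
    - {"slide":[-0.029,-0.036,0],"rotation":[0,0,0],"hand":-0.7}
    - {"slide":[-0.029,-0.036,0],"rotation":[0,0,0],"hand":-0.7}
    - {"slide":[-0.029,-0.036,0],"rotation":[0,0,0],"hand":-0.7}
    - {"slide":[-0.014,-0.018,0],"rotation":[0,0,0],"hand":-0.7}

```text
clock: 7.8
position: [0.5634, -0.0724, 0.1399]
ee_rot: [0.181, 0.984, -0.0, -0.0]
force: [-0.3, 0.1, 0.7]
opening: 0.847
```

>>> play_rows:
  motion:
    - {"slide":[0,0,0],"rotation":[0,0,0],"hand":-0.7}
    - {"slide":[0,0,0],"rotation":[0,0,0],"hand":-0.7}
    - {"slide":[0,0,0],"rotation":[0,0,0],"hand":-0.7}

```text
clock: 8.1
position: [0.5622, -0.0678, 0.1402]
ee_rot: [0.179, 0.984, 0.0, -0.001]
force: [-0.9, 0.3, 0.3]
opening: 0.851
```

```bash
python3 go.py .5651 -.0719 .025 69.3
```

```text
t 8.1 p [ 0.5622 -0.0678  0.1402] yaw 69.4 z [-0.001  0.001 -1.   ] F [-0.9  0.3  0.3] open_mm 77.4 q [-0.14  0.35  1.68  0.    1.12 -1.35]
turn [ 0.0002 -0.0014  0.0015] slide [-0.0042 -0.0028  0.1152]
```

>>> play_rows:
  motion:
    - {"slide":[-0.004,-0.003,0.02],"rotation":[0,0,0],"hand":-0.7}
    - {"slide":[0,0,0.035],"rotation":[0,0,0],"hand":-0.7}
    - {"slide":[0,0,0.035],"rotation":[0,0,0],"hand":-0.7}
    - {"slide":[0,0,0.025],"rotation":[0,0,0],"hand":-0.7}
    - {"slide":[0,0,0],"rotation":[0,0,0],"hand":-0.7}

```text
clock: 8.6
position: [0.5623, -0.0712, 0.0225]
ee_rot: [0.178, 0.984, 0.0, -0.004]
force: [-0.8, -0.4, -0.1]
opening: 0.852
```

>>> play_rows:
  motion:
    - {"slide":[0,0,0],"rotation":[0,0,0],"hand":-0.1}
    - {"slide":[0,0,0],"rotation":[0,0,0],"hand":0.1}
    - {"slide":[0,0,0],"rotation":[0,0,0],"hand":0.3}
    - {"slide":[0,0,0],"rotation":[0,0,0],"hand":0.3}
    - {"slide":[0,0,0],"rotation":[0,0,0],"hand":0.3}

```text
clock: 9.1
position: [0.566, -0.0731, 0.0265]
ee_rot: [0.18, 0.984, 0.0, 0.001]
force: [-0.4, 0.7, 3.4]
opening: 0.455
```

>>> play_rows:
  motion:
    - {"slide":[0,0,-0.01],"rotation":[0,0,0],"hand":0.3}
    - {"slide":[0,0,-0.03],"rotation":[0,0,0],"hand":0.3}
    - {"slide":[0,0,-0.04],"rotation":[0,0,0],"hand":0.3}
    - {"slide":[0,0,-0.035],"rotation":[0,0,0],"hand":0.3}
    - {"slide":[0,0,0],"rotation":[0,0,0],"hand":0.3}

```text
clock: 9.6
position: [0.569, -0.0737, 0.1467]
ee_rot: [0.179, 0.984, 0.0, 0.006]
force: [1.2, 0.8, -1.6]
opening: 0.448
```

```bash
python3 go.py .4995 .3012 .14 69.3
```

```text
t 9.6 p [ 0.569  -0.0737  0.1467] yaw 69.3 z [ 0.011 -0.002 -1.   ] F [ 1.2  0.8 -1.6] open_mm 40.8 q [-0.15  0.35  1.66  0.    1.12 -1.36]
turn [0.0025 0.0113 0.0004] slide [0.1975 0.3262 0.0067]
```

>>> play_rows:
  motion:
    - {"slide":[0.01,0.02,0],"rotation":[0,0,0],"hand":0.3}
    - {"slide":[0.024,0.04,0],"rotation":[0,0,0],"hand":0.3}
    - {"slide":[0.024,0.04,0],"rotation":[0,0,0],"hand":0.3}
    - {"slide":[0.024,0.04,0],"rotation":[0,0,0],"hand":0.3}
    - {"slide":[0.024,0.04,0],"rotation":[0,0,0],"hand":0.3}

```text
clock: 10.1
position: [0.5288, 0.1341, 0.1402]
ee_rot: [0.18, 0.984, -0.0, -0.001]
force: [0.8, 0.2, -0.8]
opening: 0.449
```

>>> play_rows:
  motion:
    - {"slide":[0.024,0.04,0.01],"rotation":[0,0,0],"hand":0.3}
    - {"slide":[0.024,0.04,0.01],"rotation":[0,0,0],"hand":0.3}
    - {"slide":[0.024,0.04,0.01],"rotation":[0,0,0],"hand":0.3}
    - {"slide":[0.015,0.026,0.01],"rotation":[0,0,0],"hand":0.3}
    - {"slide":[0,0,0.01],"rotation":[0,0,0],"hand":0.3}

```text
clock: 10.6
position: [0.4989, 0.3035, 0.0896]
ee_rot: [0.177, 0.984, 0.0, -0.0]
force: [-0.8, -0.8, -1.0]
opening: 0.452
```

>>> play_rows:
  motion:
    - {"slide":[0,0,0],"rotation":[0,0,0],"hand":0.3}
    - {"slide":[0,0,0],"rotation":[0,0,0],"hand":0.3}
    - {"slide":[0,0,0],"rotation":[0,0,0],"hand":0.3}

```text
clock: 10.9
position: [0.5006, 0.2988, 0.0911]
ee_rot: [0.18, 0.984, 0.0, 0.0]
force: [-0.1, 0.9, -1.2]
opening: 0.447
```

```bash
python3 go.py .4995 .3012 .0325 69.3
python3 - <<'E'
from bench import imaging
import cv2
p,d=imaging.capture("wrist");cv2.imwrite("pics/w3.png",p[:,:,::-1])
E
```

```text
t 10.9 p [0.5006 0.2988 0.0911] yaw 69.2 z [ 0.001  0.    -1.   ] F [-0.1  0.9 -1.2] open_mm 40.7 q [ 0.52  0.42  1.7  -0.    1.02 -0.69]
turn [ 0.0003  0.0005 -0.0012] slide [0.0019 0.0018 0.0586]
```

View pics/w3.png

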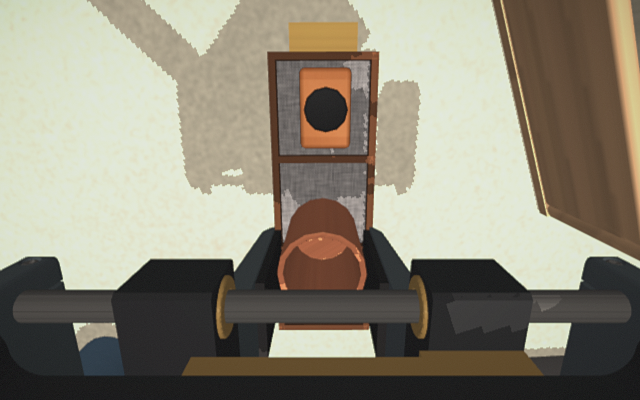

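>>> play_rows:
  motion:
    - {"slide":[0.002,0.002,0.02],"rotation":[0,0,0],"hand":0.3}
    - {"slide":[0,0,0.02],"rotation":[0,0,0],"hand":0.3}
    - {"slide":[0,0,0.013],"rotation":[0,0,0],"hand":0.3}
    - {"slide":[0,0,0.004],"rotation":[0,0,0],"hand":0.3}
    - {"slide":[0,0,0.001],"rotation":[0,0,0],"hand":0.3}

```text
clock: 11.45
position: [0.4991, 0.3023, 0.0326]
ee_rot: [0.18, 0.984, -0.0, -0.0]
force: [-0.2, 0.0, 0.3]
opening: 0.452
```

>>> play_rows:
  motion:
    - {"slide":[0,0,0],"rotation":[0,0,0],"hand":0.3}
    - {"slide":[0,0,0.001],"rotation":[0,0,0],"hand":0.3}
    - {"slide":[0,0,0],"rotation":[0,0,0],"hand":0.3}
    - {"slide":[0,0,0.0005],"rotation":[0,0,0],"hand":0.3}
    - {"slide":[0,0,0],"rotation":[0,0,0],"hand":0.3}

```text
clock: 11.95
position: [0.4991, 0.3028, 0.0315]
ee_rot: [0.179, 0.984, 0.0, 0.0]
force: [-0.5, -0.0, 0.3]
opening: 0.455
```

>>> play_rows:
  motion:
    - {"slide":[0,0,0.0005],"rotation":[0,0,0],"hand":0.3}
    - {"slide":[0,0,0],"rotation":[0,0,0],"hand":0.3}

```text
clock: 12.15
position: [0.4992, 0.3028, 0.0314]
ee_rot: [0.179, 0.984, 0.0, 0.0]
force: [-0.9, 0.7, 4.7]
opening: 0.453
```

>>> play_rows:
  motion:
    - {"slide":[0,0,0],"rotation":[0,0,0],"hand":0.05}
    - {"slide":[0,0,0],"rotation":[0,0,0],"hand":-0.1}
    - {"slide":[0,0,0],"rotation":[0,0,0],"hand":-0.4}
    - {"slide":[0,0,0],"rotation":[0,0,0],"hand":-0.4}
    - {"slide":[0,0,0],"rotation":[0,0,0],"hand":-0.4}

```text
clock: 12.65
position: [0.4989, 0.3025, 0.0305]
ee_rot: [0.179, 0.984, -0.0, -0.0]
force: [0.6, -0.1, 0.2]
opening: 0.696
```

>>> play_rows:
  motion:
    - {"slide":[0,0,-0.02],"rotation":[0,0,0],"hand":-0.4}
    - {"slide":[0,0,-0.04],"rotation":[0,0,0],"hand":-0.4}
    - {"slide":[0,0,-0.04],"rotation":[0,0,0],"hand":-0.4}
    - {"slide":[0,0,-0.01],"rotation":[0,0,0],"hand":-0.7}
    - {"slide":[0,0,0],"rotation":[0,0,0],"hand":-0.7}

```text
clock: 13.15
position: [0.4999, 0.3032, 0.1425]
ee_rot: [0.179, 0.984, 0.001, 0.002]
force: [-0.0, 0.5, 0.0]
opening: 0.839
```

```bash
python3 go.py .6736 .0603 .14 69.3
```

```text
t 13.15 p [0.4999 0.3032 0.1425] yaw 69.3 z [ 0.004  0.002 -1.   ] F [-0.   0.5  0. ] open_mm 76.3 q [ 0.53  0.37  1.63  0.    1.13 -0.68]
turn [0.0034 0.0027 0.0005] slide [-0.2484 -0.1658  0.0025]
```

>>> play_rows:
  motion:
    - {"slide":[-0.02,-0.013,0],"rotation":[0,0,0],"hand":-0.7}
    - {"slide":[-0.04,-0.027,0],"rotation":[0,0,0],"hand":-0.7}
    - {"slide":[-0.04,-0.027,0],"rotation":[0,0,0],"hand":-0.7}
    - {"slide":[-0.04,-0.027,0],"rotation":[0,0,0],"hand":-0.7}
    - {"slide":[-0.04,-0.027,0],"rotation":[0,0,0],"hand":-0.7}

```text
clock: 13.65
position: [0.6242, 0.124, 0.1382]
ee_rot: [0.179, 0.984, -0.001, -0.002]
force: [0.4, 1.2, -0.3]
opening: 0.849
```

>>> play_rows:
  motion:
    - {"slide":[-0.04,-0.027,0],"rotation":[0,0,0],"hand":-0.7}
    - {"slide":[-0.029,-0.018,0],"rotation":[0,0,0],"hand":-0.7}
    - {"slide":[0,0,0],"rotation":[0,0,0],"hand":-0.7}
    - {"slide":[0,0,0],"rotation":[0,0,0],"hand":-0.7}
    - {"slide":[0,0,0],"rotation":[0,0,0],"hand":-0.7}

```text
clock: 14.15
position: [0.6719, 0.0603, 0.1392]
ee_rot: [0.179, 0.984, -0.0, -0.002]
force: [-0.6, 0.7, 1.0]
opening: 0.852
```

```bash
python3 go.py .6736 .0603 .025 69.3
```

```text
t 14.15 p [0.6719 0.0603 0.1392] yaw 69.4 z [-0.003  0.    -1.   ] F [-0.6  0.7  1. ] open_mm 77.5 q [ 0.07  0.52  1.4   0.    1.22 -1.14]
turn [-0.0007 -0.003   0.0012] slide [-0.0016  0.0006  0.1142]
```

>>> play_rows:
  motion:
    - {"slide":[-0.001,0,0.02],"rotation":[0,0,0],"hand":-0.7}
    - {"slide":[0,0,0.035],"rotation":[0,0,0],"hand":-0.7}
    - {"slide":[0,0,0.035],"rotation":[0,0,0],"hand":-0.7}
    - {"slide":[0,0,0.025],"rotation":[0,0,0],"hand":-0.7}
    - {"slide":[0,0,0],"rotation":[0,0,0],"hand":-0.7}

```text
clock: 14.65
position: [0.6701, 0.0603, 0.0215]
ee_rot: [0.178, 0.984, -0.001, -0.005]
force: [-0.6, 0.5, 0.4]
opening: 0.852
```

>>> play_rows:
  motion:
    - {"slide":[0,0,0],"rotation":[0,0,0],"hand":-0.1}
    - {"slide":[0,0,0],"rotation":[0,0,0],"hand":0.2}
    - {"slide":[0,0,0],"rotation":[0,0,0],"hand":0.45}
    - {"slide":[0,0,0],"rotation":[0,0,0],"hand":0.45}
    - {"slide":[0,0,0],"rotation":[0,0,0],"hand":0.45}

```text
clock: 15.15
position: [0.6746, 0.0591, 0.0265]
ee_rot: [0.18, 0.984, 0.0, 0.001]
force: [-0.3, 0.6, 0.1]
opening: 0.442
```

>>> play_rows:
  motion:
    - {"slide":[0,0,-0.01],"rotation":[0,0,0],"hand":0.45}
    - {"slide":[0,0,-0.03],"rotation":[0,0,0],"hand":0.45}
    - {"slide":[0,0,-0.04],"rotation":[0,0,0],"hand":0.45}
    - {"slide":[0,0,-0.02],"rotation":[0,0,0],"hand":0.45}
    - {"slide":[0,0,0],"rotation":[0,0,0],"hand":0.45}

```text
clock: 15.65
position: [0.6766, 0.0591, 0.1303]
ee_rot: [0.179, 0.984, 0.001, 0.004]
force: [-0.3, -0.0, -1.2]
opening: 0.385
```

```bash
python3 go.py .566 .2761 .125 69.3
```

```text
t 15.65 p [0.6766 0.0591 0.1303] yaw 69.3 z [ 0.008  0.001 -1.   ] F [-0.3 -0.  -1.2] open_mm 35.0 q [ 0.07  0.52  1.41  0.    1.2  -1.14]
turn [0.0035 0.0076 0.0004] slide [0.1801 0.1639 0.0053]
```

>>> play_rows:
  motion:
    - {"slide":[0.015,0.013,0],"rotation":[0,0,0],"hand":0.45}
    - {"slide":[0.03,0.027,0],"rotation":[0,0,0],"hand":0.45}
    - {"slide":[0.03,0.027,0],"rotation":[0,0,0],"hand":0.45}
    - {"slide":[0.03,0.027,0],"rotation":[0,0,0],"hand":0.45}
    - {"slide":[0.03,0.027,0],"rotation":[0,0,0],"hand":0.45}

```text
clock: 16.15
position: [0.5877, 0.2214, 0.1235]
ee_rot: [0.179, 0.984, -0.001, -0.002]
force: [0.7, 0.5, -1.4]
opening: 0.39
```

>>> play_rows:
  motion:
    - {"slide":[0.03,0.027,0.01],"rotation":[0,0,0],"hand":0.45}
    - {"slide":[0.012,0.014,0.02],"rotation":[0,0,0],"hand":0.45}
    - {"slide":[0,0,0.01],"rotation":[0,0,0],"hand":0.45}
    - {"slide":[0,0,0],"rotation":[0,0,0],"hand":0.45}
    - {"slide":[0,0,0],"rotation":[0,0,0],"hand":0.45}

```text
clock: 16.65
position: [0.5657, 0.2722, 0.085]
ee_rot: [0.18, 0.984, -0.001, -0.001]
force: [0.3, -0.7, -0.8]
opening: 0.389
```

```bash
python3 go.py .566 .2761 .0325 69.3
python3 - <<'E'
from bench import imaging
import cv2
p,d=imaging.capture("wrist");cv2.imwrite("pics/w4.png",p[:,:,::-1])
E
```

```text
t 16.65 p [0.5657 0.2722 0.085 ] yaw 69.3 z [-0.001 -0.001 -1.   ] F [ 0.3 -0.7 -0.8] open_mm 35.4 q [ 0.43  0.49  1.6  -0.    1.05 -0.78]
turn [-0.0012 -0.0008 -0.0002] slide [0.0011 0.0037 0.0525]
```

View pics/w4.png

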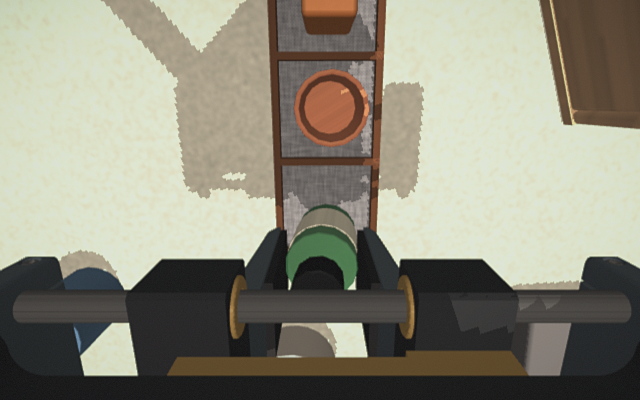

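>>> play_rows:
  motion:
    - {"slide":[0.001,0.004,0.02],"rotation":[0,0,0],"hand":0.45}
    - {"slide":[0,0,0.02],"rotation":[0,0,0],"hand":0.45}
    - {"slide":[0,0,0.008],"rotation":[0,0,0],"hand":0.45}
    - {"slide":[0,0,0.003],"rotation":[0,0,0],"hand":0.45}
    - {"slide":[0,0,0],"rotation":[0,0,0],"hand":0.45}

```text
clock: 17.2
position: [0.5669, 0.2768, 0.0352]
ee_rot: [0.18, 0.984, 0.0, 0.0]
force: [-1.2, 0.7, -0.9]
opening: 0.383
```

>>> play_rows:
  motion:
    - {"slide":[0,0,0],"rotation":[0,0,0],"hand":0.45}
    - {"slide":[0,0,0.001],"rotation":[0,0,0],"hand":0.45}
    - {"slide":[0,0,0],"rotation":[0,0,0],"hand":0.45}
    - {"slide":[0,0,0.0005],"rotation":[0,0,0],"hand":0.45}
    - {"slide":[0,0,0],"rotation":[0,0,0],"hand":0.45}

```text
clock: 17.7
position: [0.567, 0.2775, 0.0342]
ee_rot: [0.179, 0.984, 0.001, 0.001]
force: [0.4, -0.4, 4.7]
opening: 0.385
```

>>> play_rows:
  motion:
    - {"slide":[0,0,0],"rotation":[0,0,0],"hand":0.15}
    - {"slide":[0,0,0],"rotation":[0,0,0],"hand":0.0}
    - {"slide":[0,0,0],"rotation":[0,0,0],"hand":-0.3}
    - {"slide":[0,0,0],"rotation":[0,0,0],"hand":-0.3}
    - {"slide":[0,0,0],"rotation":[0,0,0],"hand":-0.3}

```text
clock: 18.2
position: [0.5661, 0.2771, 0.0329]
ee_rot: [0.179, 0.984, -0.0, -0.0]
force: [-0.8, -0.2, -0.3]
opening: 0.65
```

>>> play_rows:
  motion:
    - {"slide":[0,0,-0.02],"rotation":[0,0,0],"hand":-0.3}
    - {"slide":[0,0,-0.04],"rotation":[0,0,0],"hand":-0.3}
    - {"slide":[0,0,-0.04],"rotation":[0,0,0],"hand":-0.3}
    - {"slide":[0,0,-0.005],"rotation":[0,0,0],"hand":-0.3}
    - {"slide":[0,0,0],"rotation":[0,0,0],"hand":-0.3}

```text
clock: 18.7
position: [0.5669, 0.2775, 0.1396]
ee_rot: [0.179, 0.984, 0.001, 0.001]
force: [-0.5, -0.3, -1.0]
opening: 0.648
```

```bash
python3 go.py .453 -.0492 .14 -30.7
```

```text
t 18.7 p [0.5669 0.2775 0.1396] yaw 69.3 z [ 0.003  0.001 -1.   ] F [-0.5 -0.3 -1. ] open_mm 59.0 q [ 0.44  0.45  1.52  0.    1.17 -0.77]
turn [ 4.0000e-04  3.4000e-03 -1.3958e+00] slide [ 0.3391 -0.0688 -0.0004]
```

>>> play_rows:
  motion:
    - {"slide":[0,0,0],"rotation":[0,0,0.145],"hand":-0.4}
    - {"slide":[0,0,0],"rotation":[0,0,0.145],"hand":-0.4}
    - {"slide":[0,0,0],"rotation":[0,0,0.145],"hand":-0.4}
    - {"slide":[0,0,0],"rotation":[0,0,0.145],"hand":-0.4}
    - {"slide":[0,0,0],"rotation":[0,0,0.145],"hand":-0.4}

```text
clock: 19.2
position: [0.565, 0.2766, 0.1357]
ee_rot: [0.519, 0.855, -0.002, -0.001]
force: [-0.5, 0.6, -0.0]
opening: 0.699
```

>>> play_rows:
  motion:
    - {"slide":[0,0,0],"rotation":[0,0,0.145],"hand":-0.4}
    - {"slide":[0,0,0],"rotation":[0,0,0.145],"hand":-0.4}
    - {"slide":[0,0,0],"rotation":[0,0,0.145],"hand":-0.4}
    - {"slide":[0,0,0],"rotation":[0,0,0.145],"hand":-0.4}
    - {"slide":[0,0,0],"rotation":[0,0,0.145],"hand":-0.4}

```text
clock: 19.7
position: [0.565, 0.2766, 0.1357]
ee_rot: [0.789, 0.615, -0.002, -0.001]
force: [-0.2, -0.2, 0.6]
opening: 0.7
```

>>> play_rows:
  motion:
    - {"slide":[0,0,0],"rotation":[0,0,0.145],"hand":-0.4}
    - {"slide":[0,0,0],"rotation":[0,0,0.15],"hand":-0.4}
    - {"slide":[0,0,0],"rotation":[0,0,0],"hand":-0.4}
    - {"slide":[0,0,0],"rotation":[0,0,0],"hand":-0.4}

```text
clock: 20.1
position: [0.5655, 0.2768, 0.1366]
ee_rot: [0.868, 0.496, -0.001, -0.0]
force: [-0.1, -0.5, 0.5]
opening: 0.701
```

```bash
python3 go.py .453 -.0492 .14 -30.7
```

```text
t 20.1 p [0.5655 0.2768 0.1366] yaw -30.5 z [-0.003 -0.001 -1.   ] F [-0.1 -0.5  0.5] open_mm 63.8 q [0.44 0.45 1.53 0.   1.17 0.97]
turn [-0.0016  0.0023  0.0039] slide [-0.3377  0.0697 -0.0034]
```

>>> play_rows:
  motion:
    - {"slide":[-0.02,0.005,-0.003],"rotation":[0,0,0],"hand":-0.4}
    - {"slide":[-0.045,0.009,0],"rotation":[0,0,0],"hand":-0.4}
    - {"slide":[-0.045,0.009,0],"rotation":[0,0,0],"hand":-0.4}
    - {"slide":[-0.045,0.009,0],"rotation":[0,0,0],"hand":-0.4}
    - {"slide":[-0.045,0.009,0],"rotation":[0,0,0],"hand":-0.4}

```text
clock: 20.6
position: [0.4984, 0.0827, 0.1406]
ee_rot: [0.868, 0.497, -0.0, -0.0]
force: [-0.4, 0.2, 0.6]
opening: 0.701
```

>>> play_rows:
  motion:
    - {"slide":[-0.045,0.009,0],"rotation":[0,0,0],"hand":-0.4}
    - {"slide":[-0.045,0.009,0],"rotation":[0,0,0],"hand":-0.4}
    - {"slide":[-0.03,0.007,0],"rotation":[0,0,0],"hand":-0.4}
    - {"slide":[-0.018,0.004,0],"rotation":[0,0,0],"hand":-0.4}
    - {"slide":[0,0,0],"rotation":[0,0,0],"hand":-0.4}

```text
clock: 21.1
position: [0.453, -0.051, 0.1408]
ee_rot: [0.869, 0.495, -0.001, -0.0]
force: [-0.8, -0.1, 0.7]
opening: 0.699
```

>>> play_rows:
  motion:
    - {"slide":[0,0,0],"rotation":[0,0,0],"hand":-0.4}
    - {"slide":[0,0,0],"rotation":[0,0,0],"hand":-0.4}

```text
clock: 21.3
position: [0.4544, -0.0486, 0.141]
ee_rot: [0.868, 0.496, 0.0, -0.0]
force: [0.3, 0.1, 0.3]
opening: 0.702
```

```bash
python3 go.py .453 -.0492 .025 -30.7
python3 - <<'E'
from bench import imaging
import cv2
p,d=imaging.capture("wrist");cv2.imwrite("pics/w5.png",p[:,:,::-1])
E
```

```text
t 21.3 p [ 0.4544 -0.0486  0.141 ] yaw -30.6 z [-0.  0. -1.] F [0.3 0.1 0.3] open_mm 63.9 q [-0.13  0.19  1.91  0.    1.04  0.4 ]
turn [-0.0003 -0.0003  0.0024] slide [-0.0013 -0.0009  0.116 ]
```

View pics/w5.png

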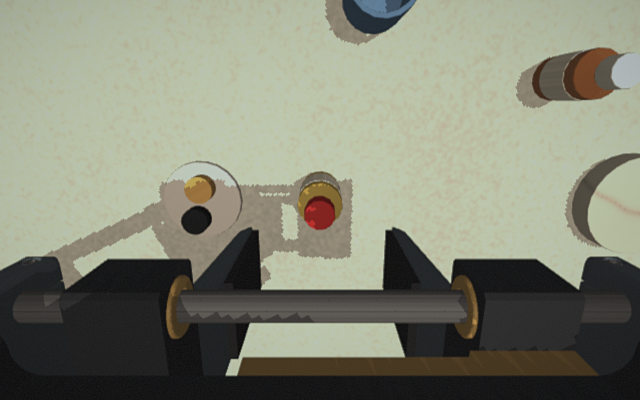

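>>> play_rows:
  motion:
    - {"slide":[-0.001,-0.001,0.02],"rotation":[0,0,0],"hand":-0.25}
    - {"slide":[0,0,0.035],"rotation":[0,0,0],"hand":-0.25}
    - {"slide":[0,0,0.035],"rotation":[0,0,0],"hand":-0.25}
    - {"slide":[0,0,0.025],"rotation":[0,0,0],"hand":-0.25}
    - {"slide":[0,0,0],"rotation":[0,0,0],"hand":-0.25}

```text
clock: 21.85
position: [0.4503, -0.0484, 0.0234]
ee_rot: [0.868, 0.496, -0.003, -0.002]
force: [-2.3, 1.0, -0.2]
opening: 0.626
```

>>> play_rows:
  motion:
    - {"slide":[0,0,0],"rotation":[0,0,0],"hand":0.1}
    - {"slide":[0,0,0],"rotation":[0,0,0],"hand":0.3}
    - {"slide":[0,0,0],"rotation":[0,0,0],"hand":0.45}
    - {"slide":[0,0,0],"rotation":[0,0,0],"hand":0.45}
    - {"slide":[0,0,0],"rotation":[0,0,0],"hand":0.45}

```text
clock: 22.35
position: [0.4538, -0.0497, 0.0273]
ee_rot: [0.869, 0.495, 0.001, 0.001]
force: [-1.2, 1.3, 6.6]
opening: 0.383
```

>>> play_rows:
  motion:
    - {"slide":[0,0,0],"rotation":[0,0,0],"hand":0.45}
    - {"slide":[0,0,-0.01],"rotation":[0,0,0],"hand":0.45}
    - {"slide":[0,0,-0.03],"rotation":[0,0,0],"hand":0.45}
    - {"slide":[0,0,-0.04],"rotation":[0,0,0],"hand":0.45}
    - {"slide":[0,0,0],"rotation":[0,0,0],"hand":0.45}

```text
clock: 22.85
position: [0.4565, -0.0502, 0.111]
ee_rot: [0.869, 0.495, 0.004, 0.003]
force: [1.0, -0.7, -0.7]
opening: 0.386
```

```bash
python3 go.py .5003 -.2575 .09 -30.7
```

```text
t 22.85 p [ 0.4565 -0.0502  0.111 ] yaw -30.7 z [ 0.011 -0.001 -1.   ] F [ 1.  -0.7 -0.7] open_mm 35.1 q [-0.13  0.22  1.96  0.    0.95  0.4 ]
turn [ 0.01   -0.0043  0.0007] slide [-0.1558  0.1435  0.021 ]
```

>>> play_rows:
  motion:
    - {"slide":[-0.015,0.014,0],"rotation":[0,0,0],"hand":0.45}
    - {"slide":[-0.031,0.028,0],"rotation":[0,0,0],"hand":0.45}
    - {"slide":[-0.031,0.028,0],"rotation":[0,0,0],"hand":0.45}
    - {"slide":[-0.031,0.028,0],"rotation":[0,0,0],"hand":0.45}
    - {"slide":[-0.031,0.028,0],"rotation":[0,0,0],"hand":0.45}

```text
clock: 23.35
position: [0.4898, -0.2349, 0.1057]
ee_rot: [0.869, 0.495, -0.0, -0.0]
force: [1.2, -0.0, -1.5]
opening: 0.383
```

>>> play_rows:
  motion:
    - {"slide":[-0.018,0.017,0.01],"rotation":[0,0,0],"hand":0.45}
    - {"slide":[0,0,0.01],"rotation":[0,0,0],"hand":0.45}
    - {"slide":[0,0,0],"rotation":[0,0,0],"hand":0.45}
    - {"slide":[0,0,0],"rotation":[0,0,0],"hand":0.45}
    - {"slide":[0,0,0],"rotation":[0,0,0],"hand":0.45}

```text
clock: 23.85
position: [0.4956, -0.2565, 0.0864]
ee_rot: [0.869, 0.496, 0.0, -0.0]
force: [0.3, -0.1, -1.5]
opening: 0.385
```

```bash
python3 go.py .5003 -.2575 .0345 -30.7
python3 - <<'E'
from bench import imaging
import cv2
p,d=imaging.capture("wrist");cv2.imwrite("pics/w6.png",p[:,:,::-1])
E
```

```text
t 23.85 p [ 0.4956 -0.2565  0.0864] yaw -30.6 z [-0.  0. -1.] F [ 0.3 -0.1 -1.5] open_mm 35.1 q [-0.5   0.39  1.77  0.    0.98  0.04]
turn [-0.0001 -0.0002  0.002 ] slide [0.0015 0.0045 0.0519]
```

View pics/w6.png

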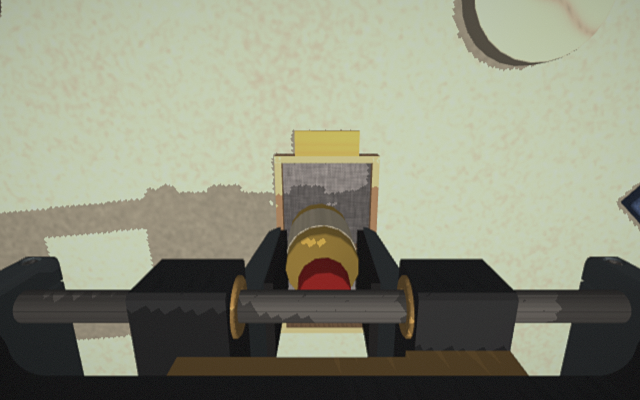

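Run:
```python
import cv2,numpy as np
from h import *
im=cv2.imread("pics/w6.png");cv2.imwrite("pics/w6c.png",cv2.resize(im[140:375,200:440],None,fx=2.4,fy=2.4))
from bench import imaging
p,d=imaging.capture("top");c=imaging.camera_params("top");cv2.imwrite("pics/t2.png",cv2.convertScaleAbs(cv2.resize(p[130:300,150:490,::-1],None,fx=2.3,fy=2.3,interpolation=cv2.INTER_CUBIC),alpha=1.6))
```

```text
(no output)
```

View pics/w6c.png

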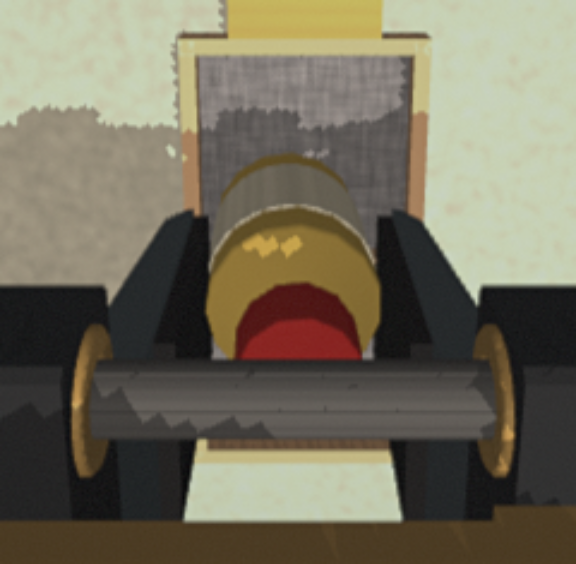

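View pics/t2.png

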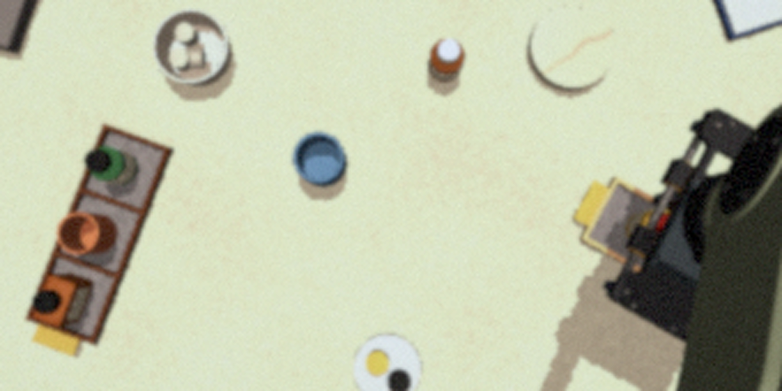

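>>> play_rows:
  motion:
    - {"slide":[0.001,0.004,0.02],"rotation":[0,0,0],"hand":0.45}
    - {"slide":[0,0,0.02],"rotation":[0,0,0],"hand":0.45}
    - {"slide":[0,0,0.009],"rotation":[0,0,0],"hand":0.45}
    - {"slide":[0,0,0.003],"rotation":[0,0,0],"hand":0.45}
    - {"slide":[0,0,0],"rotation":[0,0,0],"hand":0.45}

```text
clock: 24.45
position: [0.4999, -0.2586, 0.0343]
ee_rot: [0.869, 0.495, 0.0, 0.0]
force: [0.1, 0.6, -1.6]
opening: 0.381
```

>>> play_rows:
  motion:
    - {"slide":[0,0,0],"rotation":[0,0,0],"hand":0.45}
    - {"slide":[0,0,0.001],"rotation":[0,0,0],"hand":0.45}
    - {"slide":[0,0,0],"rotation":[0,0,0],"hand":0.45}
    - {"slide":[0,0,0.0005],"rotation":[0,0,0],"hand":0.45}
    - {"slide":[0,0,0],"rotation":[0,0,0],"hand":0.45}

```text
clock: 24.95
position: [0.4997, -0.2588, 0.0327]
ee_rot: [0.869, 0.495, 0.0, 0.0]
force: [0.3, -0.4, -1.5]
opening: 0.381
```

>>> play_rows:
  motion:
    - {"slide":[0,0,0.0005],"rotation":[0,0,0],"hand":0.45}
    - {"slide":[0,0,0],"rotation":[0,0,0],"hand":0.45}
    - {"slide":[0,0,0.0005],"rotation":[0,0,0],"hand":0.45}
    - {"slide":[0,0,0],"rotation":[0,0,0],"hand":0.45}

```text
clock: 25.35
position: [0.4998, -0.2588, 0.0324]
ee_rot: [0.869, 0.495, 0.0, 0.0]
force: [-1.2, 0.9, 6.4]
opening: 0.382
```

Contact. Release and rise.

>>> play_rows:
  motion:
    - {"slide":[0,0,0],"rotation":[0,0,0],"hand":0.15}
    - {"slide":[0,0,0],"rotation":[0,0,0],"hand":0.0}
    - {"slide":[0,0,0],"rotation":[0,0,0],"hand":-0.3}
    - {"slide":[0,0,0],"rotation":[0,0,0],"hand":-0.3}
    - {"slide":[0,0,0],"rotation":[0,0,0],"hand":-0.3}

```text
clock: 25.85
position: [0.4997, -0.2588, 0.0314]
ee_rot: [0.869, 0.495, -0.0, -0.0]
force: [-0.3, 1.6, 0.6]
opening: 0.647
```

>>> play_rows:
  motion:
    - {"slide":[0,0,-0.02],"rotation":[0,0,0],"hand":-0.3}
    - {"slide":[0,0,-0.04],"rotation":[0,0,0],"hand":-0.3}
    - {"slide":[0,0,-0.04],"rotation":[0,0,0],"hand":-0.3}
    - {"slide":[0,0,-0.01],"rotation":[0,0,0],"hand":-0.8}
    - {"slide":[0,0,0],"rotation":[0,0,0],"hand":-0.8}

```text
clock: 26.35
position: [0.5007, -0.2594, 0.1435]
ee_rot: [0.869, 0.495, 0.001, 0.002]
force: [0.0, -0.1, -0.2]
opening: 0.793
```

```bash
python3 go.py .5704 .0645 .14 -30.7;python3 - <<'E'
from h import *
from bench import imaging
p,d=imaging.capture("top");c=imaging.camera_params("top");Z=cloud(c,d)[...,2]
u,v=289,200;zz=Z[v-14:v+14,u-14:u+14];m=(d[v-14:v+14,u-14:u+14]>0)&(abs(zz-.06)<.008)
h=cv2.convexHull(np.argwhere(m)[:,::-1].astype(np.float32).reshape(-1,1,2));M=cv2.moments(h)
print("cup",ray(c,[M["m10"]/M["m00"]+u-14,M["m01"]/M["m00"]+v-14],.06)[0].round(4))
E
```

```text
t 26.35 p [ 0.5007 -0.2594  0.1435] yaw -30.7 z [ 0.004 -0.002 -1.   ] F [ 0.  -0.1 -0.2] open_mm 72.2 q [-0.5   0.34  1.68  0.    1.11  0.04]
turn [ 0.0043 -0.0002  0.0008] slide [ 0.314  -0.1055  0.0035]
cup [0.5705 0.0645 0.06  ]
```

>>> play_rows:
  motion:
    - {"slide":[0.02,-0.007,0],"rotation":[0,0,0],"hand":-0.8}
    - {"slide":[0.043,-0.014,0],"rotation":[0,0,0],"hand":-0.8}
    - {"slide":[0.043,-0.014,0],"rotation":[0,0,0],"hand":-0.8}
    - {"slide":[0.043,-0.014,0],"rotation":[0,0,0],"hand":-0.8}
    - {"slide":[0.043,-0.014,0],"rotation":[0,0,0],"hand":-0.8}

```text
clock: 26.9
position: [0.5421, -0.0597, 0.1392]
ee_rot: [0.869, 0.495, -0.002, -0.001]
force: [-0.0, -0.5, 0.9]
opening: 0.897
```

>>> play_rows:
  motion:
    - {"slide":[0.043,-0.014,0],"rotation":[0,0,0],"hand":-0.8}
    - {"slide":[0.043,-0.014,0],"rotation":[0,0,0],"hand":-0.8}
    - {"slide":[0.022,-0.009,0],"rotation":[0,0,0],"hand":-0.8}
    - {"slide":[0.015,-0.005,0],"rotation":[0,0,0],"hand":-0.8}
    - {"slide":[0,0,0],"rotation":[0,0,0],"hand":-0.8}

```text
clock: 27.4
position: [0.5694, 0.067, 0.1399]
ee_rot: [0.868, 0.496, -0.001, -0.001]
force: [0.3, -0.9, 1.8]
opening: 0.897
```

>>> play_rows:
  motion:
    - {"slide":[0,0,0],"rotation":[0,0,0],"hand":-0.8}
    - {"slide":[0,0,0],"rotation":[0,0,0],"hand":-0.8}
    - {"slide":[0,0,0],"rotation":[0,0,0],"hand":-0.8}

```text
clock: 27.7
position: [0.5698, 0.0644, 0.1416]
ee_rot: [0.869, 0.494, -0.0, 0.0]
force: [0.2, 0.3, -0.1]
opening: 0.9
```

```bash
python3 go.py .5704 .0645 .025 -30.7
```

```text
t 27.7 p [0.5698 0.0644 0.1416] yaw -30.8 z [-0. -0. -1.] F [ 0.2  0.3 -0.1] open_mm 81.9 q [ 0.09  0.36  1.66 -0.    1.12  0.63]
turn [-0.0001  0.0003 -0.001 ] slide [0.0004 0.0005 0.1166]
```

>>> play_rows:
  motion:
    - {"slide":[0,0,0.02],"rotation":[0,0,0],"hand":-0.8}
    - {"slide":[0,0,0.035],"rotation":[0,0,0],"hand":-0.8}
    - {"slide":[0,0,0.035],"rotation":[0,0,0],"hand":-0.8}
    - {"slide":[0,0,0.025],"rotation":[0,0,0],"hand":-0.8}
    - {"slide":[0,0,0],"rotation":[0,0,0],"hand":-0.8}

```text
clock: 28.2
position: [0.567, 0.0645, 0.0235]
ee_rot: [0.869, 0.494, -0.004, -0.002]
force: [-0.6, 0.1, -0.2]
opening: 0.898
```

>>> play_rows:
  motion:
    - {"slide":[0,0,0],"rotation":[0,0,0],"hand":-0.3}
    - {"slide":[0,0,0],"rotation":[0,0,0],"hand":-0.1}
    - {"slide":[0,0,0],"rotation":[0,0,0],"hand":0.1}
    - {"slide":[0,0,0],"rotation":[0,0,0],"hand":0.1}
    - {"slide":[0,0,0],"rotation":[0,0,0],"hand":0.1}

```text
clock: 28.7
position: [0.5707, 0.0658, 0.0279]
ee_rot: [0.869, 0.495, 0.001, 0.0]
force: [-0.5, -0.9, 4.2]
opening: 0.561
```

>>> play_rows:
  motion:
    - {"slide":[0,0,0],"rotation":[0,0,0],"hand":0.1}
    - {"slide":[0,0,0],"rotation":[0,0,0],"hand":0.1}
    - {"slide":[0,0,-0.01],"rotation":[0,0,0],"hand":0.1}
    - {"slide":[0,0,-0.03],"rotation":[0,0,0],"hand":0.1}
    - {"slide":[0,0,-0.04],"rotation":[0,0,0],"hand":0.1}

```text
clock: 29.2
position: [0.5681, 0.0656, 0.1059]
ee_rot: [0.869, 0.495, -0.002, -0.001]
force: [1.2, 0.6, -1.3]
opening: 0.56
```

>>> play_rows:
  motion:
    - {"slide":[0,0,-0.035],"rotation":[0,0,0],"hand":0.1}
    - {"slide":[0,0,0],"rotation":[0,0,0],"hand":0.1}
    - {"slide":[0,0,0],"rotation":[0,0,0],"hand":0.1}

```text
clock: 29.5
position: [0.5699, 0.0658, 0.1423]
ee_rot: [0.869, 0.495, 0.001, 0.0]
force: [-0.6, -0.4, -1.8]
opening: 0.561
```

```bash
python3 go.py .4639 -.3188 .14 -30.7
```

```text
t 29.5 p [0.5699 0.0658 0.1423] yaw -30.6 z [ 0.001  0.    -1.   ] F [-0.6 -0.4 -1.8] open_mm 51.1 q [0.09 0.36 1.66 0.   1.12 0.63]
turn [ 0.0009 -0.0008  0.0009] slide [-0.3848  0.1052  0.0023]
```

>>> play_rows:
  motion:
    - {"slide":[-0.02,0.006,0],"rotation":[0,0,0],"hand":0.1}
    - {"slide":[-0.042,0.011,0],"rotation":[0,0,0],"hand":0.1}
    - {"slide":[-0.042,0.012,0],"rotation":[0,0,0],"hand":0.1}
    - {"slide":[-0.042,0.011,0],"rotation":[0,0,0],"hand":0.1}
    - {"slide":[-0.042,0.012,0],"rotation":[0,0,0],"hand":0.1}

```text
clock: 30.0
position: [0.5167, -0.1235, 0.1396]
ee_rot: [0.869, 0.495, -0.002, -0.002]
force: [0.3, -0.4, -1.2]
opening: 0.561
```

>>> play_rows:
  motion:
    - {"slide":[-0.042,0.011,0],"rotation":[0,0,0],"hand":0.1}
    - {"slide":[-0.042,0.012,0],"rotation":[0,0,0],"hand":0.1}
    - {"slide":[-0.042,0.011,0],"rotation":[0,0,0],"hand":0.1}
    - {"slide":[-0.042,0.012,0],"rotation":[0,0,0],"hand":0.1}
    - {"slide":[-0.029,0.007,0],"rotation":[0,0,0],"hand":0.1}

```text
clock: 30.5
position: [0.4619, -0.3208, 0.1395]
ee_rot: [0.869, 0.494, -0.001, -0.002]
force: [0.7, -0.1, -0.4]
opening: 0.561
```

>>> play_rows:
  motion:
    - {"slide":[0,0,0],"rotation":[0,0,0],"hand":0.1}
    - {"slide":[0,0,0],"rotation":[0,0,0],"hand":0.1}
    - {"slide":[0,0,0],"rotation":[0,0,0],"hand":0.1}

```text
clock: 30.8
position: [0.4636, -0.3176, 0.1405]
ee_rot: [0.869, 0.495, -0.0, -0.001]
force: [-0.5, 0.2, -1.0]
opening: 0.563
```

```bash
python3 go.py .4639 -.3188 .035 -30.7
python3 - <<'E'
from bench import imaging
import cv2
p,d=imaging.capture("wrist");cv2.imwrite("pics/w7.png",p[:,:,::-1])
E
```

```text
t 30.8 p [ 0.4636 -0.3176  0.1405] yaw -30.6 z [-0.002  0.002 -1.   ] F [-0.5  0.2 -1. ] open_mm 51.2 q [-0.62  0.34  1.68  0.    1.11 -0.09]
turn [-0.0027 -0.0008  0.0015] slide [-0.0009  0.0008  0.1055]
```

View pics/w7.png

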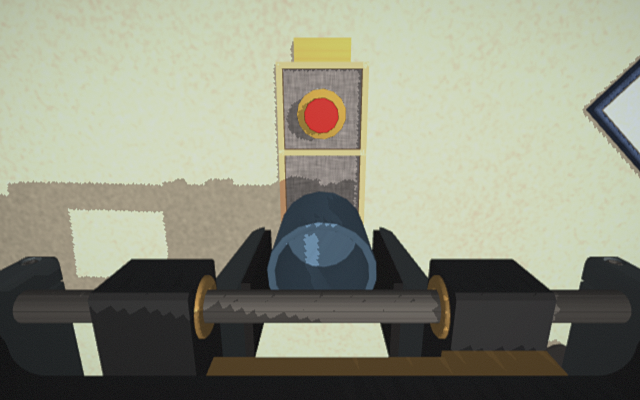

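>>> play_rows:
  motion:
    - {"slide":[-0.001,0.001,0.02],"rotation":[0,0,0],"hand":0.1}
    - {"slide":[0,0,0.035],"rotation":[0,0,0],"hand":0.1}
    - {"slide":[0,0,0.03],"rotation":[0,0,0],"hand":0.1}
    - {"slide":[0,0,0.012],"rotation":[0,0,0],"hand":0.1}
    - {"slide":[0,0,0.006],"rotation":[0,0,0],"hand":0.1}

```text
clock: 31.35
position: [0.4643, -0.3192, 0.0376]
ee_rot: [0.869, 0.496, -0.0, -0.001]
force: [0.5, 0.1, -0.9]
opening: 0.563
```

>>> play_rows:
  motion:
    - {"slide":[0,0,0.002],"rotation":[0,0,0],"hand":0.1}
    - {"slide":[0,0,0],"rotation":[0,0,0],"hand":0.1}
    - {"slide":[0,0,0],"rotation":[0,0,0],"hand":0.1}
    - {"slide":[0,0,0],"rotation":[0,0,0],"hand":0.1}

```text
clock: 31.75
position: [0.4649, -0.3208, 0.0376]
ee_rot: [0.869, 0.495, 0.0, 0.001]
force: [0.4, 0.5, -1.6]
opening: 0.565
```

>>> play_rows:
  motion:
    - {"slide":[0.001,-0.001,0.002],"rotation":[0,0,0],"hand":0.1}
    - {"slide":[0,0,0.001],"rotation":[0,0,0],"hand":0.1}
    - {"slide":[0,0,0],"rotation":[0,0,0],"hand":0.1}
    - {"slide":[0,0,0.001],"rotation":[0,0,0],"hand":0.1}
    - {"slide":[0,0,0],"rotation":[0,0,0],"hand":0.1}

```text
clock: 32.25
position: [0.464, -0.3191, 0.0329]
ee_rot: [0.869, 0.495, 0.0, 0.0]
force: [-1.1, 0.5, 0.8]
opening: 0.564
```

>>> play_rows:
  motion:
    - {"slide":[0,0,0.0005],"rotation":[0,0,0],"hand":0.1}
    - {"slide":[0,0,0],"rotation":[0,0,0],"hand":0.1}

```text
clock: 32.45
position: [0.464, -0.3191, 0.0328]
ee_rot: [0.869, 0.495, 0.0, 0.0]
force: [-1.4, -0.2, 4.9]
opening: 0.566
```

>>> play_rows:
  motion:
    - {"slide":[0,0,0],"rotation":[0,0,0],"hand":-0.2}
    - {"slide":[0,0,0],"rotation":[0,0,0],"hand":-0.4}
    - {"slide":[0,0,0],"rotation":[0,0,0],"hand":-0.7}
    - {"slide":[0,0,0],"rotation":[0,0,0],"hand":-0.7}
    - {"slide":[0,0,0],"rotation":[0,0,0],"hand":-0.7}

```text
clock: 32.95
position: [0.464, -0.319, 0.032]
ee_rot: [0.869, 0.495, 0.0, -0.0]
force: [0.2, -0.3, 0.6]
opening: 0.849
```

>>> play_rows:
  motion:
    - {"slide":[0,0,-0.02],"rotation":[0,0,0],"hand":-0.7}
    - {"slide":[0,0,-0.04],"rotation":[0,0,0],"hand":-0.7}
    - {"slide":[0,0,-0.04],"rotation":[0,0,0],"hand":-0.7}
    - {"slide":[0,0,-0.04],"rotation":[0,0,0],"hand":-0.7}
    - {"slide":[0,0,0],"rotation":[0,0,0],"hand":-0.7}

```text
clock: 33.45
position: [0.4671, -0.3211, 0.1781]
ee_rot: [0.869, 0.495, 0.003, 0.006]
force: [0.3, -0.8, 0.3]
opening: 0.849
```

>>> play_rows:
  motion:
    - {"slide":[0,-0.04,0],"rotation":[0,0,0],"hand":-0.7}
    - {"slide":[0,0.04,0],"rotation":[0,0,0],"hand":-0.7}
    - {"slide":[-0.02,-0.01,-0.01],"rotation":[0,0,0],"hand":-0.7}
    - {"slide":[-0.04,-0.02,0],"rotation":[0,0,0],"hand":-0.7}
    - {"slide":[-0.04,-0.02,0],"rotation":[0,0,0],"hand":-0.7}

```text
clock: 33.95
position: [0.3692, -0.3797, 0.1811]
ee_rot: [0.868, 0.496, -0.0, -0.001]
force: [-0.5, -0.5, 0.7]
opening: 0.846
```

>>> play_rows:
  motion:
    - {"slide":[-0.04,-0.02,0],"rotation":[0,0,0],"hand":-0.7}
    - {"slide":[-0.04,-0.02,0],"rotation":[0,0,0],"hand":-0.7}
    - {"slide":[-0.04,-0.02,0],"rotation":[0,0,0],"hand":-0.7}
    - {"slide":[0,0,0],"rotation":[0,0,0],"hand":-0.7}
    - {"slide":[0,0,0],"rotation":[0,0,0],"hand":-0.7}

```text
clock: 34.45
position: [0.2564, -0.4522, 0.1813]
ee_rot: [0.869, 0.494, 0.0, -0.001]
force: [-0.6, 0.2, -0.0]
opening: 0.853
```

Run:
```python
from h import *
from plan import st
from bench import imaging
st()
p,d=imaging.capture("top");c=imaging.camera_params("top");W=cloud(c,d);Z=np.where(d>0,W[...,2],0)
cv2.imwrite("pics/t3.png",cv2.convertScaleAbs(cv2.resize(p[130:300,150:490,::-1],None,fx=2.3,fy=2.3,interpolation=cv2.INTER_CUBIC),alpha=1.6))
for n,x,y,H in [("flask",.4328,.3265,.085),("meas",.4995,.3012,.065),("green",.566,.2761,.085),("yellow",.5003,-.2575,.085),("cup",.4639,-.3188,.065),("spare",.6732,-.0662,.08)]:
    X=c["K"]@(c["R"]@np.array([x,y,H])+c["t"]);u,v=(X[:2]/X[2]).round().astype(int)
    zz=Z[v-15:v+15,u-15:u+15];m=abs(zz-H)<.007
    h=cv2.convexHull(np.argwhere(m)[:,::-1].astype(np.float32).reshape(-1,1,2));M=cv2.moments(h)
    P=ray(c,[M["m10"]/M["m00"]+u-15,M["m01"]/M["m00"]+v-15],H)[0]
    print(n,"top",np.median(zz[m]).round(4),"off mm",((P[:2]-[x,y])*1000).round(1))
```

```text
t 34.45 p [ 0.2564 -0.4522  0.1813] yaw -30.8 z [-0.     0.002 -1.   ] F [-0.6  0.2 -0. ] open_mm 77.6 q [-1.08  0.25  1.72  0.    1.18 -0.54]
flask top 0.084 off mm [-0.3 -2.5]
meas top 0.0636 off mm [-1.3 -0.6]
green top 0.0837 off mm [1.3 1.5]
yellow top 0.0839 off mm [-1.6  0.3]
cup top 0.0634 off mm [0.2 0.3]
spare top 0.0789 off mm [0.1 0.2]
```

View pics/t3.png

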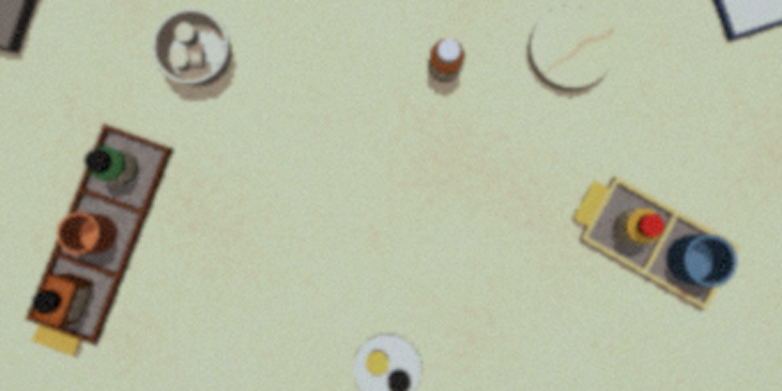

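All five pieces stand upright within 3 mm of their compartment centres, and the white-capped bottle has not moved. Handing in.

```bash
python3 -c "
from bench import order
print(order.close_job())"
```

```text
the job is handed in; nothing more can be done
None
```

Both kits are made up and the job is handed in, at about 34.5 s of the 112 s allowed. I placed the pieces in the order you listed. Each was lowered in small steps until the wrist felt light contact (about 5 to 11 N), then released.

- **Positions:** the last top-camera check, with the arm clear, showed all five pieces upright at the expected heights. Their centres were 0.4 to 2.5 mm from their compartment centres: flask 2.5, green bottle 2.0, yellow bottle 1.6, copper measure 1.4 and blue cup 0.4.
- **White-capped bottle:** it measured within 0.3 mm of where it started.
- **Green bottle grip:** the fingers were still closing on it when the lift began, so it was gripped about 2 to 3 mm lower than planned. It was held firmly and stands upright.

No check failed or disagreed. I did not look again after handing in.

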